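# Engage the low gear of a bench lathe by feel

## Task

Put this bench lathe into its low gear: ease the black shift knob on top of the headstock along its slot towards the chuck until the sliding gear leans on the other gear's teeth, rock the spindle gently by the handwheel until you feel the teeth drop together, then slide the knob fully home and let go of everything. Never force the teeth, neither with the knob before they mesh nor with the wheel afterwards, and leave the loose things on the lathe and the bench where they are.

Things in the scene. Friction and masses are not known exactly. Their poses are not given: they have to be found in the camera images.
- lathe: Ivory and grey bench lathe in a chip tray, bolted down. Origin at bench level under the middle of the headstock. Its y axis runs along the spindle, from the chuck towards the handwheel; x points away from the robot, z up. Lathe frame, mm: spindle axis x 0, z 190; chuck and the dark nozzle in it y -76 to -207; then carriage and tailstock to y -470; motor box behind the headstock.
- headstock_top (a point): Middle of the headstock's flat top, lathe z 250 mm. The headstock is x -60 to 60, y -70 to 70 mm. In its top are the knob's slot (front) and an open inspection window (behind it) where the gears are seen. A round bearing cap of radius 34 mm round the spindle stands out of its handwheel end, to y 82 mm.
- spindle: Handwheel, spindle and chuck. Origin on the spindle axis in the middle plane of the wheel's rim; turns endlessly about lathe y (positive: wheel top goes to +x). Out of mesh it turns with 1 to 2 N at the rim. Its gear has ten face teeth, one every 0.63 rad. In mesh it has some 0.1 rad of play, then comes up against the stopped gear train, 3.5 N per mm at the rim: stay under 15 N there (the train slips at 27 N).
- wheel_top (a point): Highest point of the handwheel's rim, on its middle plane: lathe x 0, y 135, z 265 mm; does not turn. The wheel is an aluminium disc, diameter 150 mm; its rim is 18 mm thick (along y) and 13 mm deep, thinner inside. 56 mm are free between the rim and the headstock, 44 mm to the bearing cap.
- shift: Black round shift knob, diameter 28 mm, thick part at lathe z 266 to 296 mm, on a 12 mm stem. Origin at the stem, lathe x -36, z 250 mm. Slides along lathe y only: y 16 mm neutral (starts within 3 mm of it), -1 mm home. Friction (4.5 N) holds it where left. It moves the sliding gear through a fork spring: 0.8 N/mm, gives 6 mm, then solid.
- low_stop (a point): The knob's origin when fully home at its hard stop: lathe x -36, y -1, z 250 mm. The teeth touch 9 mm before this; then the push needed grows from 4.5 to about 9.5 N, and is solid after 6 mm more unless they mesh. Let go, it comes back 2 mm at most; the spring keeps pressing the gear with 2 to 4 N, so it drops 3 to 5 mm in when the teeth come to face gaps. How they stand is not measured.
- cover: Loose grey cover plate of the inspection window, 52 x 118 x 4 mm, lying on the bench behind the lathe; origin under its centre. Leave alone.
- sleeve: Loose dark ceramic sleeve, diameter 28 mm, 22 mm tall, standing on the headstock's top at the chuck end; origin under its centre. Leave alone.
- chuck_key: Loose steel T-shaped chuck key, 90 mm bar, 80 mm long, lying in the front of the chip tray; origin near its middle. Leave alone.
- nozzle_tall: Loose dark ceramic cone nozzle standing on the bench beyond the handwheel, base diameter 64 mm, 170 mm tall; origin under its centre. Leave alone.
- nozzle_short: Loose dark ceramic nozzle with a shoulder standing on the bench beyond the handwheel, diameter 80 mm, 85 mm tall; origin under its centre. Leave alone.
- ring: Loose dark ceramic ring lying on the bench beyond the handwheel, diameter 68 mm, 18 mm tall; origin under its centre. Leave alone.
- wrench: Loose steel wrench lying on the bench behind the lathe; origin near its middle. Leave alone.
- plug_gauge: Loose steel plug gauge standing on the motor box behind the headstock (lathe z 180 mm), diameter 26 mm, 110 mm tall; origin under its centre. Leave alone.

How it is judged:
On the way:
1. the shift knob has been eased over to where the teeth meet (y of shift in the frame of lathe below 0.0075 m), for 0.2 s.
At the end, for the whole second after the job is handed in: The shift knob is home at its stop (within 1.5 mm), where it can only be with the teeth fully in mesh, and the spindle and the knob are at rest and released (y of shift in the frame of lathe below 0.0005 m and angular speed of spindle below 0.1 rad/s and linear speed of shift below 0.005 m/s); the robot touches nothing.
It fails at once if the teeth are forced: more than 40 N between the sliding gear and the spindle's gear (contact force between spindle and shift above 40 N).
It fails at once if a loose thing on the lathe or bench is shifted by more than 25 mm (distance of any of cover, sleeve, chuck_key, nozzle_tall, nozzle_short, ring, wrench, plug_gauge from where it was at the start of the episode above 0.025 m).
It also fails if it takes over 58 s, if anything falls off the work surface, if the arm or the gripper's body presses on something with over 40 N, if the wrist force passes 120 N, or if a joint passes its speed limit or range.

## Robot

A 7-joint arm with a two-finger parallel gripper is mounted at the origin on the work surface. World frame = base frame: x ahead of the robot, y to its left, z up, the work surface at z = 0. Lengths are in m, angles in rad, forces in N, time in s.
With the tool pointing down it reaches from about 0.375 to 0.925 m from the base axis. Payload 3.1 kg.
Tool frame: the origin (TCP) lies between the finger pads; the fingertips stand 19 mm ahead of it and the grasp point (between the pads) is the TCP; z points along the fingers, y is the line along which they close (so a half turn about z gives the same grasp; the last joint's range is limited). The gripper opens to 85 mm and grips with 20 to 120 N. Pads are 22 mm wide; open, the fingers measure 114 mm over their backs; the gripper's body (76 mm by 85 mm) begins 54 mm behind the grasp point. The pads swing forward as they close: fully open they stand 13 mm farther back than shut.
Start: joints at [1.216, 0.383, 0.044, 1.598, -0.018, 1.161, -0.05], TCP at [0.165, -0.629, 0.225] pointing down, gripper open.
Joint ranges: [-2.61, 2.61], [-0.41, 2.15], [-1.48, 1.57], [0, 2.5], [-1.57, 4.71], [0.05, 1.97], [-2.85, 2.85]. Speed limits (rad/s): [2.79, 2.79, 3.14, 3.14, 3.14, 3.14, 3.14].

## Interface

Orientations are given as a unit quaternion [x, y, z, w].
In Python, from bench import move_ptp, movel, move_j, move_gripper, pause, inverse_kinematics, read_camera, camera_params, MotionError, sign_off, look_for, tip_of, read_time_s, read_qpos, read_joint_vel, read_effort, read_eef_pos, read_tcp_rot, read_ft_force, read_ft_torque, read_finger_gap, read_grasp_force gives the robot as it stands. Calls block until the motion is done:
- move_ptp(position, orientation): joint-space move of the TCP to a pose.
- movel(position, orientation=None, speed=0.15): straight line of the TCP; orientation=None keeps the orientation; speed is the mean speed in m/s.
- move_j(angles): joint-space move.
- move_gripper(opening, effort=None): finger opening in m; effort is the grip in N (None keeps the last); returns when the fingers have stopped.
- pause(seconds).
- inverse_kinematics(position, orientation): joint angles nearest the present ones, or None.
- read_camera(name): name is "scene" or "top"; returns the picture (384x512x3 uint8, red, green, blue); there is no depth.
- camera_params(name): a dict with "K" (3x3 intrinsics, pixels), "camera_from_world" (4x4, takes a point from world to camera coordinates). Camera axes: x right, y down, z forward; pixel columns grow to the right and rows downward; lengths in m; the calibration is good to about 2 mm. A picture is of the moment at which its call begins. camera_params takes no time and is no camera call.
A pose or a line that the arm cannot do raises MotionError and nothing moves.
- sign_off(): hands the job in; it is judged then, once.
Trained networks look in the newest picture that a camera, given by its name, has taken for a name from the list of things; names that differ only in an ending like _2 or _b are one class to them, and where a whole thing is asked for, a point or a joint stands for the part that bears it (a point fixed in the world has none). Each returns a list of dicts, best first, with "confidence" (0 to 1); they miss things now and then, are a little off and sometimes report something else, mostly with a low value. They report only what shows in the picture. A call takes as long as a camera call.
- look_for(camera, name): "at" ([column, row] in pixels, amid what is visible of it).
- tip_of(camera, name): "at" ([column, row] in pixels: a listed point, or the origin of a listed thing).
Readings, each from a call of its own:
- read_time_s(): time.
- read_qpos(): joint angles.
- read_joint_vel(): joint speeds.
- read_effort(): joint torques, N m.
- read_eef_pos(): TCP position.
- read_tcp_rot(): TCP orientation.
- read_ft_force(): force on the tool from outside, world axes, zero at the start.
- read_ft_torque(): the same for the moment, N m.
- read_finger_gap(): finger opening in m.
- read_grasp_force(): force on a finger pad.
Only numpy, scipy, OpenCV 4.12 (cv2) and the standard library are available. Lean on these libraries where they do the work, as an engineer would, in place of code of your own. Each camera call takes 0.05 s, during which the arm holds its last target. There are 200 camera calls.

## Working session

There is one attempt and no reset: what is moved stays moved. The work goes in short steps, each a Python script; the robot and the scene stay as the last script left them, time stands still between calls to the robot, and variables do not carry over. Pictures are saved under pics/ and viewed, at most 10 in all, crops included, and the job is handed in when it is done.

```bash
ls; mkdir -p pics
cat > h.py <<'E'
import numpy as np, cv2
from bench import *
E
python3 - <<'E'
from h import *
ims=[]
for c in("scene","top"):
    im=read_camera(c); cv2.imwrite(f"pics/{c}0.png",im[:,:,::-1])
    p=camera_params(c); print(c,np.round(p["K"],1).tolist(),np.round(p["camera_from_world"],4).tolist())
    for n in("headstock_top","wheel_top","shift","low_stop","spindle","lathe","sleeve","plug_gauge","cover","nozzle_tall","nozzle_short","ring","wrench","chuck_key"):
        r=tip_of(c,n)
        print(n,[(np.round(d["at"],1).tolist(),round(d["confidence"],2)) for d in r[:2]])
print(read_time_s(),read_tcp_rot(),read_ft_force())
E
```

```text
pics
scene [[411.6, 0.0, 260.1], [0.0, 411.6, 184.0], [0.0, 0.0, 1.0]] [[0.3057, 0.9519, 0.0224, -0.3798], [0.5076, -0.143, -0.8496, -0.1282], [-0.8055, 0.2711, -0.5269, 1.6532], [0.0, 0.0, 0.0, 1.0]]
headstock_top [([218.7, 156.1], 0.76)]
wheel_top [([262.4, 142.4], 0.72)]
shift [([222.5, 153.4], 0.69)]
low_stop [([211.3, 149.4], 0.8)]
spindle []
lathe [([220.6, 228.4], 0.75), ([318.5, 209.5], 0.62)]
sleeve [([194.6, 157.8], 0.53)]
plug_gauge [([203.8, 201.9], 0.88)]
cover [([241.4, 270.5], 0.59)]
nozzle_tall [([319.3, 210.2], 0.95)]
nozzle_short [([314.5, 234.2], 0.55)]
ring [([298.2, 195.0], 0.78)]
wrench [([160.1, 287.7], 0.93)]
chuck_key []
top [[446.4, 0.0, 253.9], [0.0, 446.4, 188.7], [0.0, 0.0, 1.0]] [[0.0204, -0.9996, -0.0179, 0.1778], [-0.9917, -0.0179, -0.1271, 0.6051], [0.1268, 0.0204, -0.9917, 1.045], [0.0, 0.0, 0.0, 1.0]]
headstock_top [([298.5, 203.3], 0.7)]
wheel_top [([231.3, 199.9], 0.67)]
shift [([291.5, 218.1], 0.75)]
low_stop [([300.0, 224.0], 0.88)]
spindle [([229.6, 203.2], 0.71)]
lathe [([290.6, 212.9], 0.57)]
sleeve []
plug_gauge []
cover [([288.0, 138.6], 0.84)]
nozzle_tall [([158.0, 209.0], 0.85), ([184.7, 171.0], 0.45)]
nozzle_short [([183.6, 172.2], 0.74)]
ring [([172.3, 252.6], 0.63), ([299.9, 201.0], 0.56)]
wrench [([367.8, 140.4], 0.83)]
chuck_key [([342.7, 233.8], 0.81), ([329.4, 154.3], 0.31)]
1.5 [9.91767872e-01 1.28048775e-01 1.54361443e-05 1.61756417e-06] [-0.73948123 -0.23722068 -0.66575923]
```

Run:
```python
import cv2
a=cv2.imread("pics/scene0.png");b=cv2.imread("pics/top0.png")
cv2.imwrite("pics/s1.png",cv2.resize(a[90:310,120:380],None,fx=2.9,fy=2.7,interpolation=3)[:600,:800])
cv2.imwrite("pics/t1.png",cv2.resize(b[100:300,120:386],None,fx=3,fy=3,interpolation=3)[:600,:800])
```

```text
(no output)
```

View pics/s1.png

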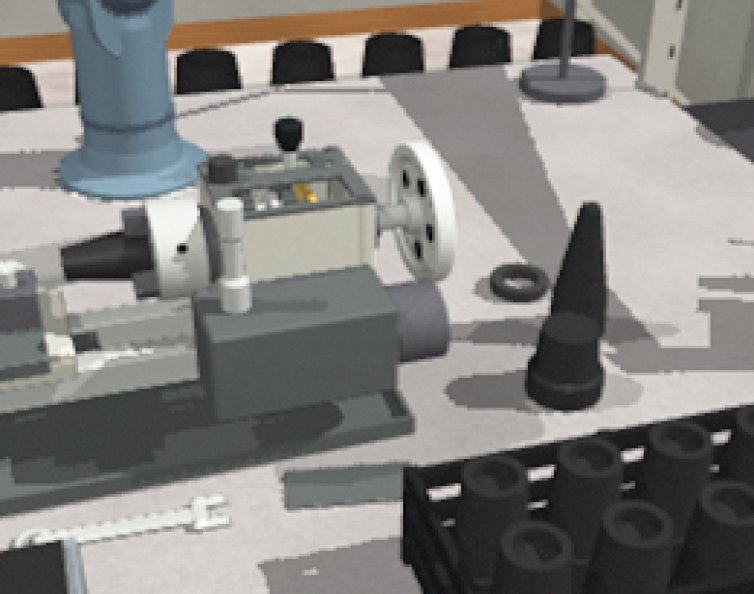

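View pics/t1.png

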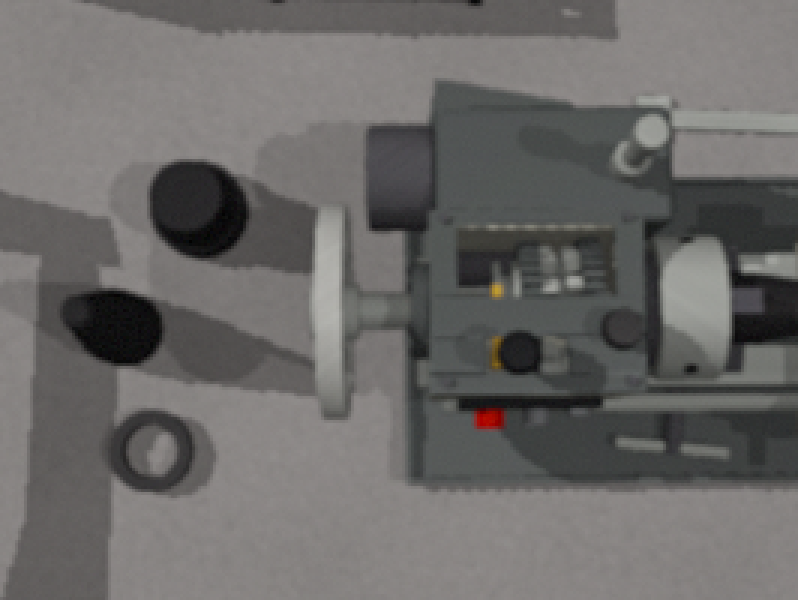

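```bash
cat >> h.py <<'E'
CP={c:camera_params(c) for c in("scene","top")}
def proj(c,P):
    q=np.atleast_2d(P)@CP[c]["camera_from_world"][:3,:3].T+CP[c]["camera_from_world"][:3,3]
    q=q@np.array(CP[c]["K"]).T
    return q[:,:2]/q[:,2:]
def l2w(L,p):
    x,y,a=L[:3];p=np.asarray(p,float)
    return np.array([x+p[0]*np.cos(a)-p[1]*np.sin(a),y+p[0]*np.sin(a)+p[1]*np.cos(a),p[2]])
E
python3 - <<'E'
from h import *
from scipy.optimize import least_squares
z=lambda u,v:(120+u/3,100+v/3)
s=lambda u,v:(120+u/2.9,90+v/2.7)
ob=[("top",(0,0,.25),(298.5,203.3)),("top",(0,.135,.265),(231.3,199.9)),("top",(-.036,-.001,.25),(300,224)),
("scene",(0,0,.25),(218.7,156.1)),("scene",(0,.135,.265),(262.4,142.4)),("scene",(-.036,-.001,.25),(211.3,149.4)),
("top",(-.06,.07,.25),z(430,392)),("top",(-.06,-.07,.25),z(645,385)),("top",(.06,.07,.25),z(430,215)),("top",(.06,-.07,.25),z(643,218)),
("scene",(.06,.07,.25),s(375,205)),
("top",(-.036,None,.285),z(520,352)),("scene",(-.036,None,.283),s(289,133)),("top",(-.036,None,.25),(291.5,218.1)),("scene",(-.036,None,.25),(222.5,153.4))]
def res(v):
    r=[]
    for c,p,u in ob:
        p=(p[0],v[3] if p[1] is None else p[1],p[2])
        r.append(proj(c,l2w(v,p))[0]-u)
    return np.ravel(r)
f=least_squares(res,[.5,0,0,.016],loss="soft_l1")
print(f.x); 
for o,r in zip(ob,res(f.x).reshape(-1,2)):print(o[0],o[1],r.round(1))
L=f.x
for n,p in dict(wheel=(0,.135,.265),knob=(-.036,L[3],.281)).items(): print(n,l2w(L,p))
np.save("L.npy",L)
E
```

```text
[0.5522866  0.09624931 0.01601365 0.0153339 ]
top (0, 0, 0.25) [ 0.8 -2.3]
top (0, 0.135, 0.265) [-1.8  0.2]
top (-0.036, -0.001, 0.25) [-0.  -4.5]
scene (0, 0, 0.25) [-1.   0.3]
scene (0, 0.135, 0.265) [3.  2.7]
scene (-0.036, -0.001, 0.25) [2.9 1.1]
top (-0.06, 0.07, 0.25) [-0.1  1.2]
top (-0.06, -0.07, 0.25) [0.9 3.8]
top (0.06, 0.07, 0.25) [ 0.  -1.1]
top (0.06, -0.07, 0.25) [ 0.4 -2. ]
scene (0.06, 0.07, 0.25) [ 0.  -2.7]
top (-0.036, None, 0.285) [-0.6  1. ]
scene (-0.036, None, 0.283) [ 0.  -0.3]
top (-0.036, None, 0.25) [0.  1.4]
scene (-0.036, None, 0.25) [-2.5 -3.6]
wheel [0.55012485 0.231232   0.265     ]
knob [0.51604567 0.11100478 0.281     ]
```

```bash
cat > ov.py <<'E'
from h import *
def overlay(c,im,L,k,box,name):
    x0,y0,x1,y1=box
    I=cv2.resize(im[y0:y1,x0:x1,::-1],None,fx=k,fy=k,interpolation=2)
    def poly(P,col):
        u=(proj(c,np.array([l2w(L,p) for p in P]))+.5-[x0,y0])*k
        cv2.polylines(I,[np.int32(u.round())],False,col,1)
    poly([(a,b,.25) for a,b in((-.06,-.07),(.06,-.07),(.06,.07),(-.06,.07),(-.06,-.07))],(0,255,0))
    t=np.linspace(0,2*np.pi,50)
    for y in(.126,.144): poly([(.075*np.sin(a),y,.19+.075*np.cos(a)) for a in t],(0,0,255))
    for z in(.266,.296): poly([(-.036+.014*np.sin(a),L[3]+.014*np.cos(a),z) for a in t],(255,255,0))
    return I
E
python3 - <<'E'
from ov import *
L=np.load("L.npy")
a=cv2.imread("pics/scene0.png")[:,:,::-1];b=cv2.imread("pics/top0.png")[:,:,::-1]
A=overlay("scene",a,L,4,(180,120,290,200),"")
B=overlay("top",b,L,4,(210,160,350,250),"")
w=max(A.shape[1],B.shape[1]);A=cv2.copyMakeBorder(A,0,0,0,w-A.shape[1],0)
B=cv2.copyMakeBorder(B,0,0,0,w-B.shape[1],0)
C=np.vstack([A,B]);print(C.shape);cv2.imwrite("pics/ov.png",cv2.resize(C,None,fx=600/C.shape[0],fy=600/C.shape[0],interpolation=3))
E
```

```text
(680, 560, 3)
```

View pics/ov.png

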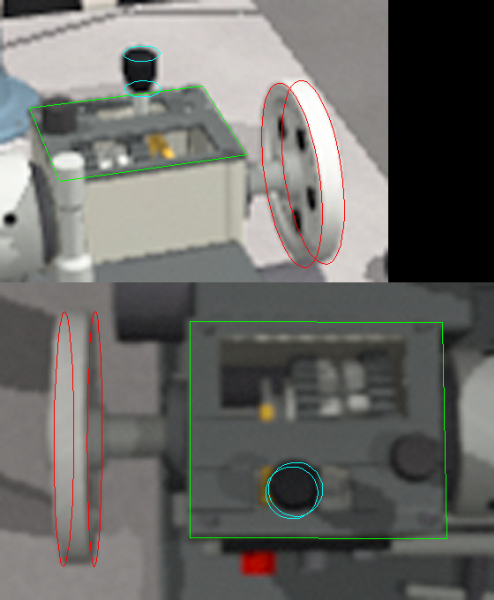

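Run:
```python
from h import *
L=np.load("L.npy")
b=cv2.cvtColor(cv2.imread("pics/top0.png"),6).astype(int)
for y in(.126,.144):
  for x in(-.05,0,.05): print(y,x,proj("top",l2w(L,(x,y,.19+np.sqrt(.075**2-x*x))))[0].round(1))
for r in(172,185,197,200,210,220,230):print(r,b[r,218:248].tolist())
print([ (y,proj("top",l2w(L,(0,y,.25)))[0].round(1).tolist()) for y in(.07,-.07)])
for r in(190,215,225):print(r,b[r,256:272].tolist(),b[r,328:346].tolist())
for q in ([1,0,0,0],[0,1,0,0]):
  for p in((.51,.155,.42),(.51,.155,.29),(.55,.235,.262)):
    print(q,p,inverse_kinematics(p,q))
```

```text
0.126 -0.05 [234.5 226.6]
0.126 0 [234.1 200.1]
0.126 0.05 [235.  175.9]
0.144 -0.05 [225.3 226.6]
0.144 0 [224.8 200. ]
0.144 0.05 [225.9 175.8]
172 [77, 77, 78, 78, 79, 77, 80, 103, 138, 151, 151, 149, 147, 148, 147, 143, 119, 88, 95, 111, 118, 120, 120, 111, 82, 48, 39, 40, 42, 38]
185 [77, 76, 77, 77, 74, 80, 114, 158, 176, 177, 176, 174, 172, 173, 171, 149, 111, 83, 78, 95, 113, 119, 121, 120, 121, 121, 120, 119, 119, 121]
197 [120, 118, 119, 116, 117, 134, 157, 172, 179, 178, 176, 174, 174, 174, 172, 145, 110, 101, 104, 104, 100, 89, 90, 98, 99, 98, 98, 97, 98, 99]
200 [120, 120, 119, 118, 118, 138, 160, 170, 173, 174, 174, 174, 175, 176, 173, 147, 115, 110, 113, 113, 109, 104, 106, 110, 111, 112, 111, 112, 111, 111]
210 [120, 119, 120, 120, 115, 113, 130, 158, 168, 169, 168, 168, 168, 171, 170, 151, 116, 95, 96, 96, 91, 89, 96, 106, 108, 107, 107, 109, 110, 108]
220 [82, 80, 78, 77, 80, 86, 101, 134, 150, 153, 153, 155, 156, 155, 155, 141, 104, 83, 91, 93, 106, 115, 116, 116, 118, 118, 120, 121, 120, 118]
230 [99, 97, 97, 95, 95, 96, 98, 110, 124, 128, 129, 129, 129, 129, 129,
[... 576 characters left out ...]
0.155, 0.42) [ 0.68719491  0.19582072 -1.19851454  1.55804526  0.18256427  1.51250225
 -2.08628707]
[1, 0, 0, 0] (0.51, 0.155, 0.29) [ 0.52987169  0.23404965 -1.01846311  1.76417111  0.2089215   1.25944398
 -2.11182384]
[1, 0, 0, 0] (0.55, 0.235, 0.262) [ 0.27620934  0.40608161 -0.94417942  1.65091283  0.34257045  1.26146912
 -2.30612411]
[0, 1, 0, 0] (0.51, 0.155, 0.42) [ 0.69879817  0.20168464 -1.21563235  1.55775986  0.18925028  1.51388325
  1.04979567]
[0, 1, 0, 0] (0.51, 0.155, 0.29) [ 0.65069881  0.29523757 -1.18533701  1.76068696  0.28540725  1.2786403
  0.96750338]
[0, 1, 0, 0] (0.55, 0.235, 0.262) [ 0.4387757   0.53904744 -1.22020555  1.64501553  0.51960661  1.32899527
  0.70546867]
```

```bash
cat >> h.py <<'E'
from scipy.spatial.transform import Rotation as R
L=np.array([.5523,.0982,.018])
def quat(th=0): return (R.from_euler("z",L[2])*R.from_euler("y",np.pi+th)).as_quat()
Ri=R.from_euler("z",-L[2])
def w2l(p): return Ri.apply(np.asarray(p)-[L[0],L[1],0])
def F(): return Ri.apply(read_ft_force())   # lathe axes
E
python3 - <<'E'
from h import *
def st(s): print(s,round(read_time_s(),2),w2l(read_eef_pos()).round(4),F().round(2),flush=True)
p=np.array(read_eef_pos())
q=read_tcp_rot()
movel(p+[0,0,.2],q,speed=.4)
st("up")
move_gripper(0.0)
st("grip")
move_ptp(l2w(L,(-.036,.058,.40)),quat()); st("over")
movel(l2w(L,(-.036,.058,.292)),speed=.2); st("down")
print(np.round(read_qpos(),2))
for y in(.056,.054): movel(l2w(L,(-.036,y,.292)),speed=.02); st("s")
pause(.1); st("")
read=read_camera("top"); cv2.imwrite("pics/t2.png",cv2.resize(read[150:280,180:360,::-1],None,fx=4,fy=4))
E
```

```text
up 2.15 [-0.4002 -0.7201  0.427 ] [-0.78  1.16 -0.86]
grip 2.92 [-0.4002 -0.7198  0.4256] [ 0.07  0.38 -0.71]
over 5.93 [-0.0354  0.0566  0.3999] [ 0.05  0.85 -1.01]
down 6.62 [-0.0353  0.0583  0.293 ] [-0.13  0.63  0.29]
[ 0.52  0.25 -1.02  1.75  0.22  1.27  1.04]
s 6.88 [-0.035   0.0561  0.2935] [-0.15  0.63 -0.18]
s 7.12 [-0.0358  0.0537  0.2923] [-0.1   0.19  0.73]
 7.22 [-0.036   0.0539  0.2921] [-0.28 -0.53  0.69]
```

View pics/t2.png

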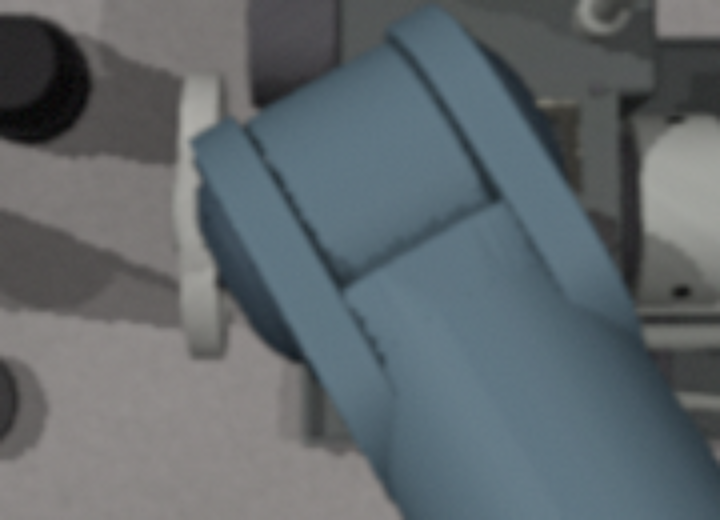

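```bash
cat >> h.py <<'E'
def Fm(n=4):
    f=[]
    for _ in range(n): pause(.02); f.append(F())
    return np.mean(f,0)
E
python3 - <<'E'
from h import *
f0=Fm(); print("zero",f0.round(2))
y=.054; log=[]
while y>.018:
    f=log[-1][2] if log else 0
    y-= .002 if f<2.5 else .001
    movel(l2w(L,(-.036,y,.292)),speed=.02)
    f=(Fm(3)-f0)[1]
    log.append((round(y,4),round(w2l(read_eef_pos())[1],4),round(f,2)))
    if f>8.0: break
for l in log: print(l)
print(read_time_s())
E
```

```text
zero [-0.18  0.37  0.38]
(0.052, np.float64(0.0519), np.float64(-0.8))
(0.05, np.float64(0.0499), np.float64(-0.63))
(0.048, np.float64(0.0479), np.float64(-0.38))
(0.046, np.float64(0.0459), np.float64(-0.01))
(0.044, np.float64(0.0439), np.float64(-0.44))
(0.042, np.float64(0.0419), np.float64(-0.47))
(0.04, np.float64(0.0399), np.float64(-0.44))
(0.038, np.float64(0.0379), np.float64(-0.8))
(0.036, np.float64(0.0359), np.float64(-0.18))
(0.034, np.float64(0.0339), np.float64(0.04))
(0.032, np.float64(0.0319), np.float64(-0.25))
(0.03, np.float64(0.0299), np.float64(-0.22))
(0.028, np.float64(0.0279), np.float64(-0.23))
(0.026, np.float64(0.0259), np.float64(-0.34))
(0.024, np.float64(0.0239), np.float64(-0.83))
(0.022, np.float64(0.0219), np.float64(-0.84))
(0.02, np.float64(0.0199), np.float64(-0.42))
(0.018, np.float64(0.0179), np.float64(-0.44))
12.7417
```

Run:
```python
from h import *
im=read_camera("scene"); print(tip_of("scene","shift"),look_for("scene","shift"),read_finger_gap(),read_eef_pos(),proj("scene",read_eef_pos()))
cv2.imwrite("pics/s2.png",cv2.resize(im[90:210,170:290,::-1],None,fx=5,fy=5,interpolation=2))
```

```text
[{'at': [221.1, 150.2], 'confidence': 0.8}] [{'at': [219.1, 148.4], 'confidence': 0.66}] -0.00017951106596002407 [0.51596648 0.11560609 0.29201965] [[221.22255765 135.70373109]]
```

View pics/s2.png

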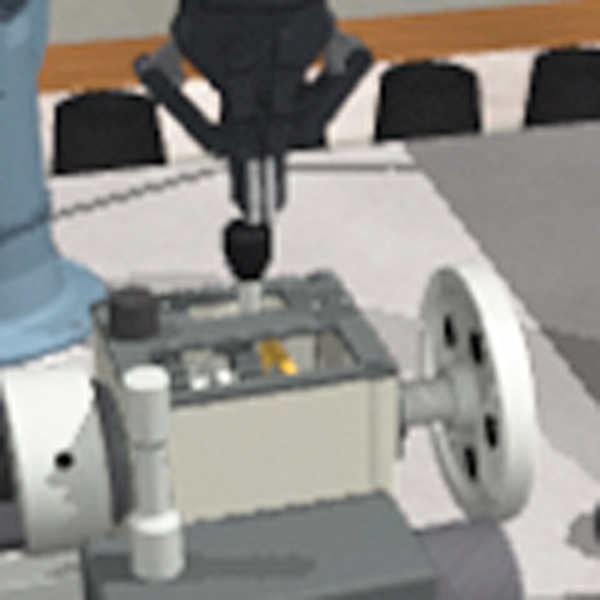

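Run:
```python
from h import *
a=cv2.imread("pics/scene0.png")[118:150,205:240]
b=cv2.resize(cv2.imread("pics/s2.png"),(120,120),interpolation=cv2.INTER_AREA)[28:60,35:70]
C=np.hstack([a,b]);cv2.imwrite("pics/z.png",cv2.resize(C,None,fx=11,fy=11,interpolation=0))
w=lambda p:proj("scene",l2w(L,p))[0].round(1)
e=np.array(read_eef_pos())
for dz in(.02,0,-.019):print(dz,proj("scene",e+[0,0,dz])[0])
for z in(.266,.296):print(z,w((-.036,.0135,z)),w((-.022,.0135,z)),w((-.05,.0135,z)))
```

```text
0.02 [221.01825785 128.91077813]
0 [221.22255765 135.70373109]
-0.019 [221.41309746 142.03916494]
0.266 [219.9 144.6] [221.1 146.8] [218.6 142.4]
0.296 [219.5 134.6] [220.8 136.7] [218.3 132.5]
```

View pics/z.png

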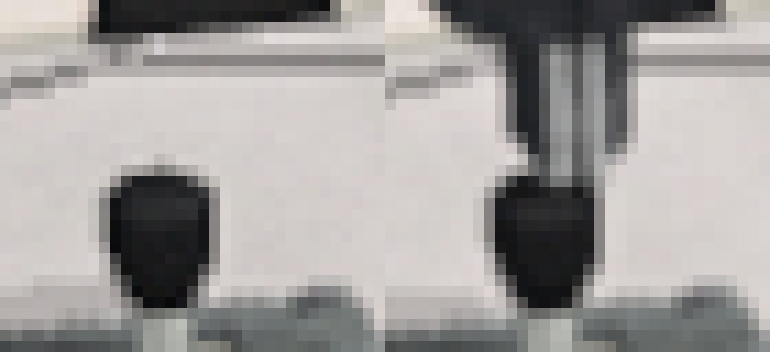

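Run:
```python
from h import *
movel(l2w(L,(-.036,.047,.294)),speed=.12)
movel(l2w(L,(-.036,.047,.273)),speed=.07)
f0=Fm(); print("zero",f0.round(2),read_time_s())
y=.047; log=[]
while y>.014:
    f=log[-1][2] if log else 0
    y-= .002 if f<2.5 else .001
    movel(l2w(L,(-.036,y,.273)),speed=.03)
    f=(Fm(3)-f0)
    log.append((round(y,4),round(w2l(read_eef_pos())[1],4),round(f[1],2),round(f[2],2)))
    if f[1]>8.0 or abs(f[2])>10 or (y<.03 and f[1]<2): break
for l in log: print(*l)
print(read_time_s())
im=read_camera("scene"); print(tip_of("scene","shift"))
cv2.imwrite("pics/s3.png",im[:,:,::-1])
cv2.imwrite("pics/z3.png",cv2.resize(im[110:170,190:270,::-1],None,fx=8,fy=8,interpolation=0))
```

```text
zero [ 0.05  0.08 -0.25] 13.8
0.045 0.045 0.07 0.43
0.043 0.0429 -0.01 0.63
0.041 0.0409 0.17 0.0
0.039 0.0389 -0.02 0.36
0.037 0.0382 3.03 -0.99
0.036 0.037 3.99 -0.43
0.035 0.0352 4.92 -0.52
0.034 0.0339 4.0 -0.06
0.033 0.0329 3.81 -0.17
0.032 0.0318 4.1 -0.04
0.031 0.0311 4.65 0.32
0.03 0.0304 5.08 -0.58
0.029 0.0297 4.78 -0.23
0.028 0.029 6.1 -0.79
0.027 0.0284 6.01 -0.92
0.026 0.0278 7.22 -1.61
0.025 0.0272 7.45 -1.46
0.024 0.0265 7.65 -1.41
0.023 0.0259 7.85 -1.51
0.022 0.0253 8.84 -1.71
19.8
[{'at': [215.9, 150.8], 'confidence': 0.65}]
```

View pics/z3.png

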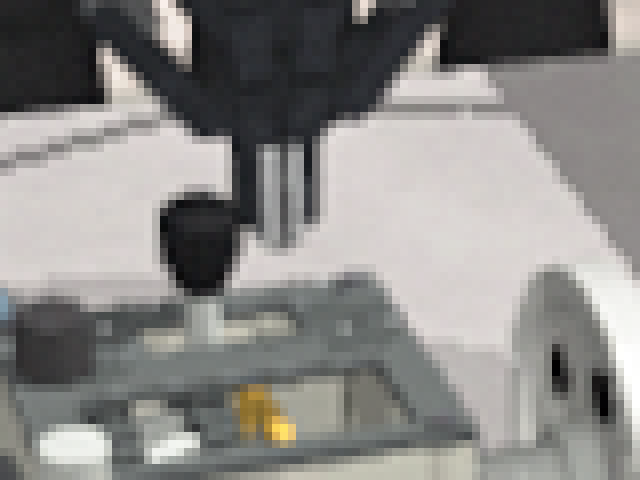

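```bash
cat >> h.py <<'E'
r=.062
def arc(th,rr=r,dy=0): return l2w(L,(rr*np.sin(th),.135+dy,.19+rr*np.cos(th)))
def Ft(th,n=3):
    f=Fm(n); return f@[np.cos(th),0,-np.sin(th)], f
E
python3 - <<'E'
from h import *
for th in(-.35,0,.35): print(th,np.round(inverse_kinematics(arc(th),quat(th)),2))
movel(l2w(L,(-.036,.046,.275)),speed=.12)
movel(l2w(L,(-.036,.05,.34)),speed=.25)
move_gripper(.045,20)
print(read_time_s())
move_ptp(arc(-.35,.125),quat(-.35))
f0=Fm(); print(read_time_s(),f0.round(2))
movel(arc(-.35),quat(-.35),speed=.15)
print(read_time_s(),(Fm(2)-f0).round(2),w2l(read_eef_pos()).round(4))
im=read_camera("scene"); cv2.imwrite("pics/w.png",cv2.resize(im[90:200,190:310,::-1],None,fx=5,fy=5,interpolation=2))
E
```

```text
-0.35 [ 0.41  0.15 -1.06  1.96  0.44  0.86  0.71]
0 [ 0.31  0.44 -1.    1.66  0.38  1.25  0.83]
0.35 [ 0.24  0.74 -1.02  1.35  0.39  1.64  0.83]
21.1583
21.7083 [ 0.5  -0.34  0.15]
22.275 [-0.83  0.26 -0.26] [-0.0202  0.135   0.2491]
```

View pics/w.png

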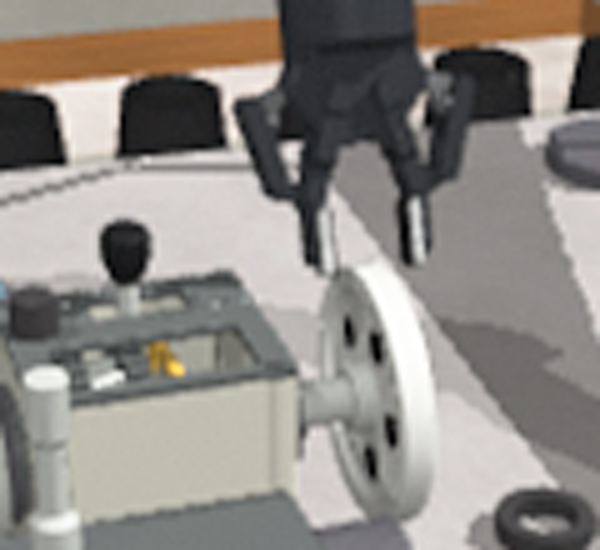

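Run:
```python
from h import *
for y in(-.0225,0,.0225):
  for rr in(.082,.075,.062,.043): print(y,rr,((proj("scene",arc(-.35,rr,y))[0]-[190,90])*5).round())
print(read_finger_gap(),read_eef_pos(),arc(-.35))
```

```text
-0.0225 0.082 [325. 255.]
-0.0225 0.075 [327. 268.]
-0.0225 0.062 [329. 291.]
-0.0225 0.043 [332. 324.]
0 0.082 [364. 250.]
0 0.075 [365. 263.]
0 0.062 [367. 285.]
0 0.043 [370. 319.]
0.0225 0.082 [401. 245.]
0.0225 0.075 [402. 258.]
0.0225 0.062 [404. 280.]
0.0225 0.043 [407. 314.]
0.04522629123092109 [0.52966882 0.23311497 0.24961022] [0.52861391 0.23279548 0.24824111]
```

```bash
sed -i 's/^r=.062/r=.050/' h.py; sed -i 's/rr=r,/rr=.050,/' h.py
python3 - <<'E'
from h import *
th=-.35
f0=Fm(2)
movel(arc(th),quat(th),speed=.08)
print(read_time_s(),(Fm(2)-f0).round(2))
move_gripper(.0,20)
print(read_time_s(),(Fm(4)-f0).round(2),read_finger_gap(),read_grasp_force(),w2l(read_eef_pos()).round(4))
E
```

```text
22.6917 [ 0.01 -0.79 -0.55]
23.075 [-2.96 -6.36  6.64] 0.017646096194811927 22.669256329536438 [-0.0167  0.1313  0.2375]
```

Run:
```python
from h import *
th=-.35; log=[]
def go(t,s=.02):
    movel(arc(t,dy=-.0035),quat(t),speed=s)
    ft,f=Ft(t,3); p=w2l(read_eef_pos()); a=np.arctan2(p[0],p[2]-.19)
    log.append((round(t,3),round(a,3),round(ft,2),f.round(1).tolist(),round(read_time_s(),1))); return ft
base=go(th)
while th<.37:
    th+=.05
    if go(th)<base-6: break
for l in log: print(*l)
```

```text
-0.35 -0.344 -0.64 [-2.1, -2.0, 3.9] 23.5
-0.3 -0.287 -0.29 [-1.7, -2.5, 4.5] 23.8
-0.25 -0.236 -0.15 [-1.3, -2.4, 4.5] 24.2
-0.2 -0.192 -0.48 [-1.4, -2.3, 4.3] 24.5
-0.15 -0.14 0.45 [-0.1, -2.6, 3.9] 24.8
-0.1 -0.094 -0.37 [-0.8, -1.9, 4.3] 25.1
-0.05 -0.048 -0.72 [-0.9, -1.8, 3.5] 25.5
-0.0 -0.023 -2.57 [-2.6, -2.7, 5.3] 25.8
0.05 -0.012 -7.66 [-7.3, -3.9, 7.1] 26.1
```

Run:
```python
from h import *
log=[]
def go(t,s=.03):
    movel(arc(t,dy=-.0035),quat(t),speed=s)
    ft,f=Ft(t,3); p=w2l(read_eef_pos()); a=np.arctan2(p[0],p[2]-.19)
    log.append((round(t,3),round(a,3),round(ft,2),f.round(1).tolist(),round(read_time_s(),1))); return ft
for t in(-.02,-.07,-.11,-.15,-.19,-.23):
    if go(t)>5: break
for l in log: print(*l)
```

```text
-0.02 -0.05 -3.23 [-3.3, -1.5, 3.8] 26.4
-0.07 -0.066 -0.11 [-0.1, -0.5, -0.1] 26.7
-0.11 -0.105 0.39 [0.6, -0.1, -1.5] 27.0
-0.15 -0.151 0.64 [1.1, 0.5, -2.9] 27.3
-0.19 -0.167 3.72 [4.9, 1.1, -5.9] 27.6
-0.23 -0.176 7.09 [9.2, 2.2, -8.2] 27.9
```

Run:
```python
from h import *
movel(arc(-.105,dy=-.0035),quat(-.105),speed=.03)
pause(.1); print(Ft(-.105)[1].round(2))
move_gripper(.045,20)
movel(arc(-.105,.13),quat(-.105),speed=.2)
move_gripper(0.0)
movel(l2w(L,(-.036,.05,.34)),quat(),speed=.2)
movel(l2w(L,(-.036,.042,.273)),quat(),speed=.15)
f0=Fm(); print("zero",f0.round(2),read_time_s())
y=.042; log=[]
while y>.010:
    y-= .003 if y>.031 else .001
    movel(l2w(L,(-.036,y,.273)),speed=.03)
    f=(Fm(3)-f0)
    log.append((round(y,4),round(w2l(read_eef_pos())[1],4),round(f[1],2),round(f[2],2),round(read_time_s(),1)))
    if f[1]>13 or abs(f[2])>10: break
for l in log: print(*l)
```

```text
[ 3.96  0.17 -3.23]
zero [ 0.51  0.09 -0.04] 31.1417
0.039 0.0389 0.07 0.4 31.4
0.036 0.0357 0.55 0.61 31.7
0.033 0.0328 -0.58 -0.08 32.0
0.03 0.0298 -0.08 0.25 32.3
0.029 0.029 -0.08 0.07 32.6
0.028 0.028 -0.17 -0.02 32.9
0.027 0.0269 -0.2 0.07 33.2
0.026 0.0259 0.09 0.32 33.5
0.025 0.0251 0.03 0.36 33.8
0.024 0.0249 2.33 -0.31 34.1
0.023 0.0242 4.37 -1.39 34.4
0.022 0.0226 5.1 -1.2 34.7
0.021 0.0225 6.43 -1.46 35.0
0.02 0.0225 7.41 -2.29 35.3
0.019 0.0224 9.32 -3.2 35.6
0.018 0.0224 10.02 -3.75 35.9
0.017 0.0224 11.47 -4.16 36.2
0.016 0.0223 12.83 -4.33 36.5
0.015 0.0224 14.15 -5.34 36.8
```

Run:
```python
from h import *
movel(l2w(L,(-.036,.045,.275)),speed=.12)
movel(l2w(L,(-.036,.05,.40)),speed=.25)
move_ptp(l2w(L,(-.25,.05,.42)),quat())
im=read_camera("scene"); t=read_camera("top")
print(tip_of("scene","shift"),tip_of("scene","low_stop"),tip_of("top","shift"),tip_of("top","low_stop"))
print(read_time_s(),Fm().round(2))
for y in(-.001,.002): print(y,proj("scene",l2w(L,(-.036,y,.283)))[0].round(1),proj("top",l2w(L,(-.036,y,.285)))[0].round(1))
A=np.hstack([cv2.resize(im[120:180,190:250,::-1],None,fx=6,fy=6,interpolation=2),cv2.resize(t[180:240,270:330,::-1],None,fx=6,fy=6,interpolation=2)])
cv2.imwrite("pics/f.png",A)
for nm,g,(r0,r1,c0,c1) in(("s",im,(136,141,205,230)),("t",t,(214,220,280,312))): print(nm,g[r0:r1,c0:c1].mean((0,2)).round().astype(int).tolist())
```

```text
[{'at': [214.9, 149.5], 'confidence': 0.68}] [{'at': [216.6, 147.7], 'confidence': 0.66}] [{'at': [303.8, 218.1], 'confidence': 0.91}] [{'at': [299.1, 220.6], 'confidence': 0.57}]
39.0583 [ 0.1  -0.46 -0.29]
-0.001 [214.5 139.6] [300.5 218.4]
0.002 [215.5 139.4] [298.9 218.4]
s [204, 206, 209, 177, 26, 28, 34, 35, 38, 39, 39, 40, 35, 85, 168, 209, 206, 205, 205, 204, 204, 204, 204, 203, 201]
t [78, 74, 86, 96, 98, 97, 97, 97, 98, 97, 87, 75, 91, 94, 68, 35, 28, 32, 34, 33, 33, 33, 34, 35, 34, 35, 31, 24, 30, 47, 62, 69]
```

View pics/f.png

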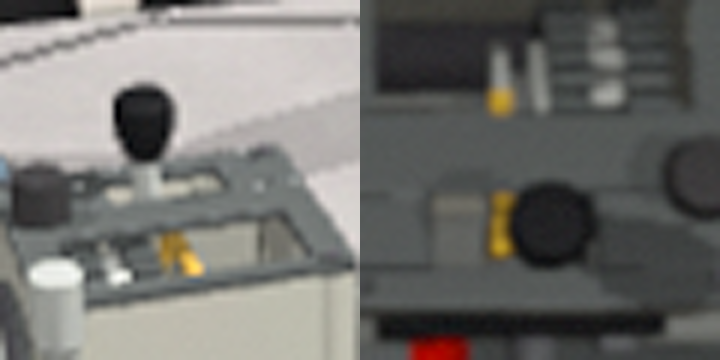

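The knob sits at its home stop in both pictures (scene column about 213.5, top about 301.5, predicted 214.5 and 300.5). The sleeve is still in place and the arm is clear, so I am handing in.

```bash
python3 -c "
from bench import *
print(sign_off(),read_time_s())"
```

```text
the job is handed in; nothing more can be done
the job is handed in; nothing more can be done
```

The job is handed in at about 39 s of the 58 s allowed: the lathe looks to be in low gear, with the knob stalled at its home stop and the teeth stopping the wheel both ways with about 0.11 rad of play. The arm is clear of everything; I was not shown the verdict.

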